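# Lid the filled spice jar and hold the spring tray out at the tape

## Robot

A 6-joint arm with a two-finger parallel gripper is mounted at the origin on the work surface. World frame = base frame: x ahead of the robot, y to its left, z up, the work surface at z = 0. Lengths are in m, angles in rad, forces in N, time in s.
With the tool pointing down it reaches from about 0.35 to 0.725 m from the base axis. Payload 6 kg.
Tool frame: the origin (TCP) lies on the centre line of the jaws, within the pads' length; the fingertips stand 17 mm ahead of it and the grasp point (between the pads) lies 2 mm behind it; z points along the fingers, y is the line along which they close (so a half turn about z gives the same grasp; the last joint's range is limited). The gripper opens to 85 mm and grips with 20 to 120 N. Pads are 22 mm wide; open, the fingers measure 114 mm over their backs; the gripper's body (76 mm by 85 mm) begins 54 mm behind the grasp point. The pads swing forward as they close: fully open they stand 13 mm farther back than shut.
Start: joints at [-0.837, 0.04, 0.085, 0, -1.615, -0.334], TCP at [0.234, -0.553, 0.248] pointing down, gripper open.
Joint ranges: [-2.56, 2.56], [-1.29, 2.01], [-1.08, 1.49], [-3.29, 1.98], [-2.81, -0.18], [-2.99, 2.99]. Speed limits (rad/s): [2.57, 2.57, 3.01, 3.14, 3.14, 3.14].

## Interface

Orientations are given as a 3x3 rotation matrix whose columns are the frame's x, y, z axes.
In Python, from cell import env gives the robot as it stands. The module is installed in compiled form; this text tells all that it offers.
- The arm moves only by the tool play_rows, never from a script. Its argument "commands" is a list of rows, each a list of 6 numbers: the shift along the tool's x, y, z in units of 50 mm (1.0 is 50 mm), then the turn, a rotation vector about the tool's x, y, z in units of 8 degrees (1.0 is 8 degrees). A call has 1 to 20 rows; each row shifts and turns the commanded pose from where the row before left it, along the tool's axes as they then stand; what a row does not reach is not made up. A row lasts 1/10 s, in which the tool goes at most 50 mm and 8.59 degrees, less where a joint would pass 70% of its speed; a pose out of reach is approached as far as the arm can. A call is refused whole if a number of a shift passes 1 or a number of a turn 1, either way. A call with a gripper value outside its range is refused whole. "jaw" is the finger opening in mm, from 0 to 85.4, set as the call begins (left out, the last holds). The fingers move at their own pace and stop on an object; the grip force is fixed at half the most. Time passes only in rows, so rows that do not move let the fingers close. It gives the time, the measured TCP pose, the force, the opening and the grip force at its end, in the units of the state.
- env.state(): the state, without advancing time (a new reading comes with each control period).
- env.read_camera(name): name is "scene" or "top" or "wrist"; returns the picture (400x640x3 uint8, red, green, blue); there is no depth.
- env.camera_params(name): a dict with "fx", "fy", "cx", "cy" (pixels), "k1" (the pictures are not rectified: a ray, as slopes to the right and down, at radius r is drawn at 1 + k1 r^2 times it, then the intrinsics apply), "position" and "attitude" of the camera in the world; the wrist camera has in their place "hand_eye" (4x4, takes a point from camera to tool coordinates, whose origin is the TCP and whose axes are the flange's). Camera axes: x right, y up, looking along -z (the intrinsics and any distortion apply to the point x, -y, -z); pixel columns grow to the right and rows downward; lengths in m; the calibration is good to about 2 mm. A picture is of the moment at which its call begins: read the wrist's pose just before it. camera_params takes no time and is no camera call.
- env.hand_in(): hands the job in; it is judged then, once.
Trained networks look in the newest picture that a camera, given by its name, has taken for a name from the list of things; names that differ only in an ending like _2 or _b are one class to them, and where a whole thing is asked for, a point or a joint stands for the part that bears it (a point fixed in the world has none). Each returns a list of dicts, best first, with "p" (0 to 1); they miss things now and then, are a little off and sometimes report something else, mostly with a low value. They report only what shows in the picture. A call takes as long as a camera call. They do not tell look-alikes from the thing itself.
- env.spot_in(camera, name): "uv" ([column, row] in pixels, amid what is visible of it).
- env.trace(camera, name): "mask" (400x640 bool, what is visible of it) and "uv" ([column, row] in pixels, amid what is visible of it).
- env.pinpoint(camera, name): "uv" ([column, row] in pixels: a listed point, or the origin of a listed thing).
The state is a dict: "t": time; "joint_pos": joint angles; "dq": joint speeds; "joint_torque": joint torques, N m; "ee_pos": TCP position; "tcp_rot": TCP orientation; "contact_force": force on the tool from outside, world axes, zero at the start; "moment": the same for the moment, N m; "finger_gap": opening from 0.0 (shut) to 1.0 (fully open); "finger_force": force on a finger pad.
Only numpy, scipy, OpenCV 4.12 (cv2) and the standard library are available. Lean on these libraries where they do the work, as an engineer would, in place of code of your own. Each camera call takes 0.05 s, during which the arm holds its last target. There are 200 camera calls.

## Task

I have just filled the open green jar with nutmegs: set its wooden lid on it, fully seated and level and without dropping it, and let the lid go. Then draw the spring-loaded aluminium tray out from under the tiled ledge by its bar handle until the face of its front panel is over the middle of the red tape strip on the worktop, never letting it snap back, and keep it there so that I can put the jar in: you finish while still holding the tray at the tape with the fingers. Leave the jar standing where it is, keep the tins in the tray upright and do not disturb anything else.

Things in the scene. Friction and masses are not known exactly. Their poses are not given: they have to be found in the camera images.
- jar: open round jar of green glass standing loose on the worktop: outer diameter 68, height 62, mouth 60 wide inside, filled with whole nutmegs to below where the lid's plug ends, 0.18 to 0.35 kg. Origin: centre of the underside, z up. It stands clear to the left or right of the tray's path.
- lid: round lid lying right way up on the worktop, across the tray's path from the jar: cork plug 53 in diameter, 10 deep (3 chamfer); pale wooden disc 68 in diameter from 10 to 16 above the origin; dark round knob 22 in diameter from 16 to 40. Origin: centre of the plug's underside, z up. Seated, the disc rests on the rim and the origin is on the jar's axis, 52 above the jar's origin.
- ledge: fixed blue and white tiled ledge, 430 wide, 240 deep, top 142 above the worktop, with an upstand and low spice rack (235 high) along its back; the tray runs on rails between its end piers. Origin: on the worktop under the middle of the ledge's front edge; x points into the ledge, away from the robot, z up. The tray slides out along its -x.
- tray (a joint): travel of the aluminium tray in m: 0 shut (start), grows as it is pulled out along the ledge's -x, stop at 0.170. A spring draws it back: 2.5 N at 0, plus 50 N per m; friction 0.4 N. Tray 0.6 kg, 270 wide, sides 40 high; upright front panel 300 wide, 8 thick, from 10 to 112 above the worktop, its face 12 in front of the ledge's front edge when shut.
- tray_handle (a point): middle of the tray's dark steel bar handle, on the bar's axis: level bar 12 in diameter, 130 long, parallel to the panel, 88 above the worktop, axis 42 in front of the panel's face (36 clear gap), on two 10 thick posts 55 either side of the middle. Axes as the ledge's; moves with the tray.
- tray_front (a point): point on the face (robot side) of the tray's front panel at its lower edge, in the middle, 10 above the worktop. Axes as the ledge's; moves with the tray.
- tape: strip of red tape on the worktop in front of the ledge, parallel to the ledge's front edge, 15 wide and 340 long, flat. Origin: its middle; y along the strip, x across it in the direction of the ledge's x. It lies under the place where the panel's face must stop, 75 to 130 in front of where the face is when the tray is shut.
- mill: black plastic pepper mill with a steel collar and a twist-lock top, on the ledge, loose, 54 in diameter, 145 high. Origin: centre of the underside. Bystander.
- closed_jar: green glass jar like the other but already lidded, on the ledge, loose, 92 high. Origin: centre of the underside. Bystander.
- spoons: steel ring with four measuring spoons, lying flat on the ledge, loose, about 140 long, 95 wide, 11 high. Origin: near the middle, at the underside. Bystander.
- tin_a: red spice tin standing loose in the tray, 47 in diameter, 55 high, under the ledge while the tray is shut. Origin: centre of the underside. Rides with the tray.
- tin_b: yellow spice tin standing loose in the tray, 47 in diameter, 55 high, under the ledge while the tray is shut. Origin: centre of the underside. Rides with the tray.
- mortar: terracotta mortar bowl, 110 in diameter, 72 high, standing on the worktop beside the ledge. Origin: centre of the underside. Bystander.
- can: food can with a red label, 74 in diameter, 110 high, standing on the worktop beside the ledge. Origin: centre of the underside. Bystander.
Things that resemble listed ones, but are neither listed nor needed, are in the scene too. Of the things like the lid, leave any that is blue or purple; of the rest the smaller one is meant.

How it is judged:
By the outcome, as a careful person would: the job done as asked, in the order asked, and still so for the second after the job is handed in, while the arm keeps its last pose, push and grip.
It also fails if it takes over 58 s, if anything falls off the work surface, if the arm or the gripper's body presses on something with over 40 N, if the wrist force passes 120 N, or if a joint passes its speed limit or range.

## Working session

There is one attempt and no reset: what is moved stays moved. The work goes in short steps, Python scripts to look and compute and a tool call to move; the robot and the scene stay as the last step left them, time stands still between calls to the robot, and variables do not carry over. Pictures are saved under pics/ and viewed, at most 10 in all, crops included, and the job is handed in when it is done.

Besides the shell and the picture viewer there is one more tool, called after "Emit:" in YAML: its name, and indented under it one key for each argument. play_rows: Moves the arm, as the interface text tells. Its arguments: {"type":"object","properties":{"commands":{"type":"array"},"jaw":{"type":"number"}},"required":["commands"]}

```bash
mkdir -p pics; cat > h.py <<'E'
import numpy as np, cv2
from cell import env
def cam(name):
    p=env.camera_params(name)
    if 'hand_eye' in p:
        s=env.state(); T=np.eye(4); T[:3,:3]=np.array(s['tcp_rot']); T[:3,3]=s['ee_pos']
        M=T@np.array(p['hand_eye']); return p,M[:3,:3],M[:3,3]
    return p,np.array(p['attitude']),np.array(p['position'])
def ray(c,uv):
    p,R,o=c; d=np.array([(uv[0]-p['cx'])/p['fx'],(uv[1]-p['cy'])/p['fy']]); u=d.copy()
    for _ in range(20): u=d/(1+p['k1']*(u@u))
    return o,R@np.array([u[0],-u[1],-1])
def onz(c,uv,z):
    o,d=ray(c,uv); return o+d*(z-o[2])/d[2]
def proj(c,P):
    p,R,o=c; q=R.T@(np.array(P)-o); u=np.array([q[0],-q[1]])/-q[2]; u=u*(1+p['k1']*(u@u))
    return np.array([p['fx']*u[0]+p['cx'],p['fy']*u[1]+p['cy']])
def snap(name,f=None):
    c=cam(name); im=env.read_camera(name)
    if f: cv2.imwrite('pics/'+f,im[:,:,::-1])
    return c,im
E
python3 - <<'E'
from h import *
print({n:env.camera_params(n) for n in ['scene','top','wrist']})
Z=dict(jar=0,lid=0,ledge=0,tray_handle=.088,tray_front=.01,tape=0,mill=.142,closed_jar=.142,spoons=.142,mortar=0,can=0)
for n in ['top','scene']:
    c,im=snap(n,n+'0.png')
    for k,z in Z.items():
        for d in env.pinpoint(n,k)[:4]:
            print(n,k,round(d['p'],2),np.round(d['uv']),np.round(onz(c,d['uv'],z),3))
print(env.state())
E
```

```text
{'scene': {'fx': 473.2222704470186, 'fy': 473.2222704470186, 'cx': 318.5643912272836, 'cy': 190.57028661621698, 'k1': 0.004551419374859382, 'position': array([1.30439445, 0.22909926, 1.10584525]), 'attitude': array([[-0.29225396, -0.75723604,  0.58410718],
       [ 0.95631275, -0.22672852,  0.18455377],
       [-0.007317  ,  0.61252572,  0.79041679]])}, 'top': {'fx': 488.6094658576327, 'fy': 488.6094658576327, 'cx': 328.6386697699258, 'cy': 193.33502026012604, 'k1': -0.03046007861716329, 'position': array([ 0.38007958, -0.00625164,  1.64284615]), 'attitude': array([[ 0.00651013,  0.99357185, -0.11301589],
       [-0.99994628,  0.00737976,  0.00727807],
       [ 0.00806531,  0.11296244,  0.99356652]])}, 'wrist': {'fx': 357.9280794170123, 'fy': 357.9280794170123, 'cx': 320.858069313357, 'cy': 197.56658984161953, 'k1': -0.045295315903565815, 'hand_eye': array([[ 7.53255923e-04,  9.65265954e-01,  2.61268195e-01,
         6.62736352e-02],
       [ 9.99999432e-01, -5.30088829e-04, -9.24639127e-04,
         3.91411681e-05],
       [-7.54027318e-04,  2.61268743e-01, -9.65265805e-01,
        
[... 1766 characters left out ...]
  -1.61549732e+00, -3.33717803e-01]), 'dq': array([-0.00087107, -0.00026107,  0.00107673, -0.00131735,  0.00160706,
        0.00124204]), 'joint_torque': array([ 5.82933917e-04, -3.67933273e+01,  3.47441053e+01,  6.93280622e+00,
       -7.00694090e-04,  7.49102156e-06]), 'ee_pos': array([ 0.23354947, -0.55265078,  0.24826773]), 'tcp_rot': array([[-9.21144494e-01, -3.89220784e-01, -5.41327950e-05],
       [-3.89220787e-01,  9.21144492e-01,  6.93084449e-05],
       [ 2.28878387e-05,  8.49127015e-05, -9.99999996e-01]]), 'contact_force': array([-0.19611248,  1.31590256, -0.71616083]), 'moment': array([ 0.05060579,  0.04293327, -0.0287343 ]), 'finger_force': 0.0, 'finger_gap': 1.0054954335090809}
```

```bash
python3 - <<'E'
import cv2
a=cv2.imread('pics/top0.png');b=cv2.imread('pics/scene0.png')
cv2.imwrite('pics/a1.png',cv2.resize(a[90:290,170:490],None,fx=2.5,fy=2.5,interpolation=2))
cv2.imwrite('pics/b1.png',cv2.resize(b[100:300,140:500],None,fx=2.2,fy=2.2,interpolation=2))
cv2.imwrite('pics/c1.png',cv2.resize(a[170:280,390:480],None,fx=5.4,fy=5.4,interpolation=2))
E
```

```text
(no output)
```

View pics/a1.png

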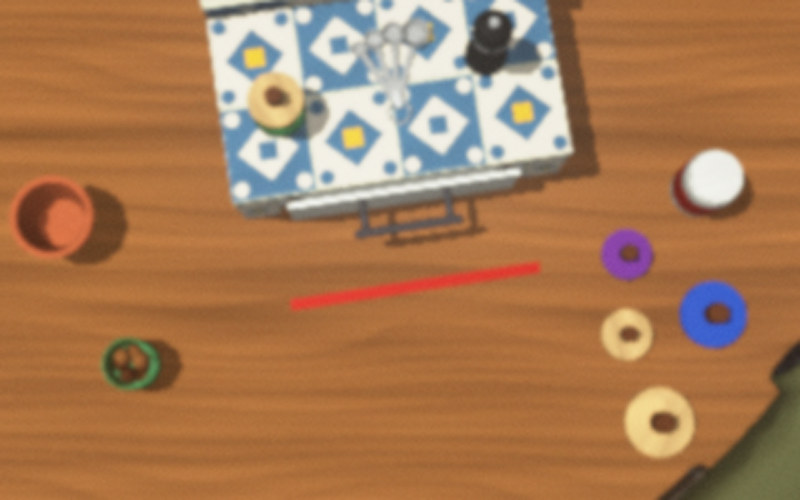

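View pics/b1.png

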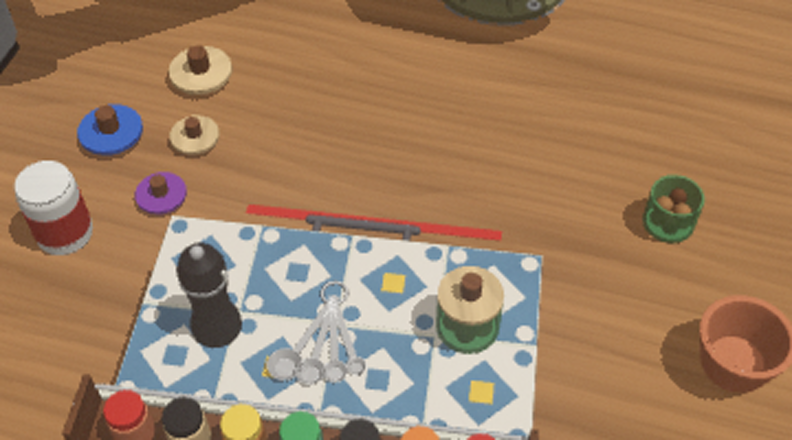

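View pics/c1.png

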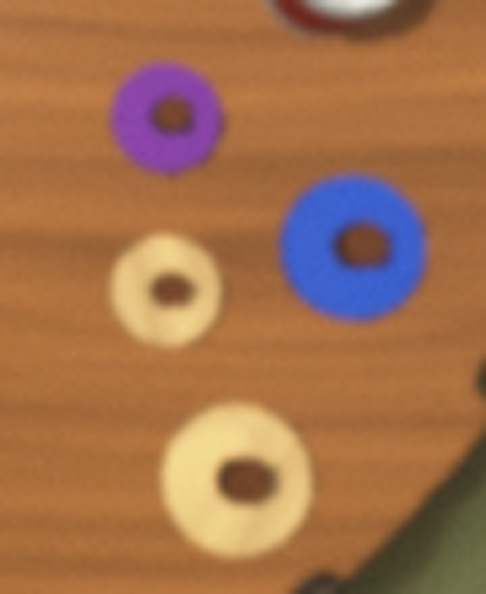

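The four lid-like things in the top view are purple [420,193], small pale [420,224], blue [454,214] and large pale [432,258]. The enlarged crop shows that the small pale one at [420,224] is the lid meant: it is not blue or purple, and it is smaller than the other pale one. The open jar with nutmegs is at [226,236], and the tape and handle are in the middle. Next I'll measure the ledge yaw and plan the approach to the lid.

```bash
cat > plan.py <<'E'
from h import *
from scipy.spatial.transform import Rotation as Ro
def plan(target,n,yaw=None,fix=True,ramp=True):
    """rows to target TCP position; yaw (deg) of tool y, tool straight down"""
    s=env.state(); p=np.array(s['ee_pos'],float); R=np.array(s['tcp_rot'])
    if yaw is None: yaw=np.degrees(np.arctan2(R[1,1],R[0,1]))
    a=np.radians(yaw); y=np.array([np.cos(a),np.sin(a),0]); z=np.array([0,0,-1.]); Rt=np.c_[np.cross(y,z),y,z]
    rv=Ro.from_matrix(R.T@Rt).as_rotvec()
    w=np.sin(np.pi*(np.arange(n)+.5)/n)+.35 if ramp else np.ones(n); w=np.cumsum(w/w.sum())
    p0=p.copy(); R0=R.copy(); rows=[]; t=np.array(target)
    for f in w:
        g=p0+(t-p0)*f
        sh=np.round(R.T@(g-p)/.05,2)
        tu=np.round(Ro.from_matrix(R.T@R0@Ro.from_rotvec(rv*f).as_matrix()).as_rotvec()/np.radians(8),2)
        rows.append([float(v) for v in np.r_[sh,tu]+0.0]); p=p+R@sh*.05; R=R@Ro.from_rotvec(tu*np.radians(8)).as_matrix()
    print('max',np.abs(rows).max()); print(str(rows).replace(' ',''))
def st():
    s=env.state(); R=np.array(s['tcp_rot']); print(round(s['t'],2),np.round(s['ee_pos'],4),'yaw',np.round(np.degrees(np.arctan2(R[1,1],R[0,1])),2),'F',np.round(s['contact_force'],1),'gap',round(s['finger_gap']*85,1),'ff',s['finger_force'])
E
python3 - <<'E'
from plan import *
c=cam('top'); im=cv2.imread('pics/top0.png'); h=cv2.cvtColor(im,40)
m=((h[...,0]<6)|(h[...,0]>174))&(h[...,1]>180)&(h[...,2]>150); m[:190]=0;m[225:]=0;m[:,:270]=0;m[:,400:]=0
v,u=np.nonzero(m); P=np.array([onz(c,(a,b),0)[:2] for a,b in zip(u,v)])
print(len(P),P.mean(0)); d=np.linalg.svd(P-P.mean(0))[2][0]; print(d,np.ptp(P@d), 'mid',[ (P-P.mean(0))@d.T][0].min()+np.ptp(P@d)/2)
print(np.degrees(np.arctan2(d[1],d[0])))
plan([.467,-.325,.165],13,188.5)
E
```

```text
410 [ 0.53103458 -0.04153509]
[ 0.15941995 -0.98721086] 0.33604094270171647 mid 0.0020175911335162666
-80.82677031996374
max 0.99
[[-0.22,0.09,0.06,0.0,0.0,-0.35],[-0.34,0.11,0.09,0.0,0.0,-0.51],[-0.45,0.12,0.12,0.0,0.0,-0.68],[-0.55,0.08,0.14,0.0,0.0,-0.81],[-0.63,0.03,0.16,0.0,0.0,-0.91],[-0.67,-0.05,0.18,0.0,0.0,-0.97],[-0.67,-0.15,0.17,0.0,0.0,-0.99],[-0.63,-0.23,0.17,0.0,0.0,-0.97],[-0.55,-0.3,0.16,0.0,0.0,-0.91],[-0.45,-0.32,0.14,0.0,0.0,-0.81],[-0.35,-0.31,0.12,0.0,0.0,-0.67],[-0.24,-0.27,0.09,0.0,0.0,-0.52],[-0.15,-0.18,0.07,0.0,0.0,-0.35]]
```

Emit:
play_rows:
  commands:
    - [-0.22, 0.09, 0.06, 0, 0, -0.35]
    - [-0.34, 0.11, 0.09, 0, 0, -0.51]
    - [-0.45, 0.12, 0.12, 0, 0, -0.68]
    - [-0.55, 0.08, 0.14, 0, 0, -0.81]
    - [-0.63, 0.03, 0.16, 0, 0, -0.91]
    - [-0.67, -0.05, 0.18, 0, 0, -0.97]
    - [-0.67, -0.15, 0.17, 0, 0, -0.99]
    - [-0.63, -0.23, 0.17, 0, 0, -0.97]
    - [-0.55, -0.3, 0.16, 0, 0, -0.91]
    - [-0.45, -0.32, 0.14, 0, 0, -0.81]
    - [-0.35, -0.31, 0.12, 0, 0, -0.67]
    - [-0.24, -0.27, 0.09, 0, 0, -0.52]
    - [-0.15, -0.18, 0.07, 0, 0, -0.35]
    - [0, 0, 0, 0, 0, 0]
    - [0, 0, 0, 0, 0, 0]
  jaw: 50

```text
t: 2.7
ee_pos: [0.4667, -0.3251, 0.1649]
tcp_rot: [[0.148, -0.989, -0.0], [-0.989, -0.148, -0.0], [0.0, 0.0, -1.0]]
contact_force: [-0.5, -0.8, -0.1]
finger_gap: 0.59
finger_force: 0.0
```

```bash
python3 - <<'E'
from plan import *
st(); c,im=snap('wrist','w1.png')
for d in env.trace('wrist','lid')[:4]:
    m=d['mask'].astype(np.uint8); k=cv2.minEnclosingCircle(cv2.findContours(m,0,2)[0][0])
    print('tr',d['p'],d['uv'],m.sum(),k[1], onz(c,d['uv'],.02))
for d in env.pinpoint('wrist','lid')[:4]: print('pp',d['p'],d['uv'],onz(c,d['uv'],0))
# knob top: dark in pale
print('pred origin',proj(c,[.467,-.325,0]),'knobtop',proj(c,[.467,-.325,.04]))
E
```

```text
2.7 [ 0.4667 -0.3251  0.1649] yaw -171.51 F [-0.5 -0.8 -0.1] gap 50.1 ff 0.0
tr 0.9 [322.0, 186.1] 5605 43.08806228637695 [ 0.46571125 -0.32697982  0.02      ]
tr 0.72 [479.6, 152.7] 11161 62.473487854003906 [ 0.35024426 -0.37099396  0.02      ]
tr 0.59 [184.0, 159.3] 5981 45.393253326416016 [ 0.57375126 -0.3321988   0.02      ]
tr 0.57 [311.6, 38.5] 9239 64.9714126586914 [ 0.48895966 -0.43185784  0.02      ]
pp 0.84 [321.7, 179.5] [ 0.46605357 -0.32785292  0.        ]
pp 0.76 [469.4, 151.6] [ 0.34963423 -0.36915012  0.        ]
pp 0.64 [315.2, 29.4] [ 0.48816526 -0.44173059  0.        ]
pp 0.6 [189.6, 157.1] [ 0.57644577 -0.33042886  0.        ]
pred origin [320.06711612 182.64671691] knobtop [319.8930816  194.80852458]
```

View pics/w1.png

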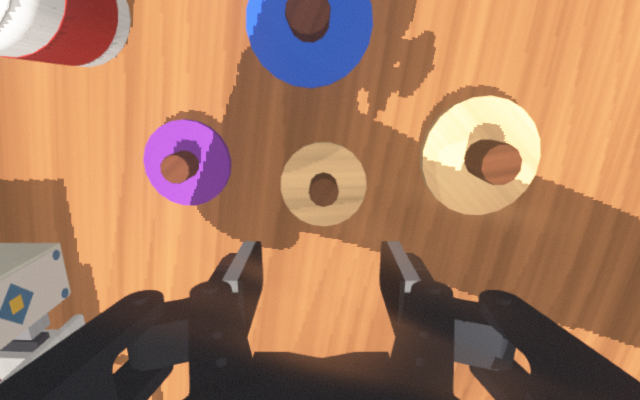

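The wrist picture shows the small pale lid at about [323,184] with its knob at [323,189], and the purple, blue and large pale ones around it. Next I'll refine the position from the disc outline and then go down.

```bash
python3 - <<'E'
from plan import *
c=cam('wrist')
m=env.trace('wrist','lid')[0]['mask'].astype(np.uint8)
q=max(cv2.findContours(m,0,1)[0],key=len)[:,0].astype(float)
P=np.array([onz(c,u,.016)[:2] for u in q])
from scipy.optimize import least_squares as L
f=L(lambda v:np.hypot(*(P-v[:2]).T)-v[2],[.467,-.325,.034],loss='soft_l1',f_scale=.001); print(f.x)
im=cv2.imread('pics/w1.png').astype(int); mm=m.astype(bool)&(im.sum(2)<200)
v,u=np.nonzero(mm); print(mm.sum(),u.mean(),v.mean(),onz(c,(u.mean(),v.mean()),.035))
plan([*f.x[:2],.05],7,189.2)
E
```

```text
[ 0.46507153 -0.32769079  0.03344268]
63 322.0952380952381 176.95238095238096 [ 0.46705452 -0.33780083  0.035     ]
max 0.45
[[0.0,0.0,0.19,0.0,0.0,-0.01],[0.01,0.01,0.32,0.0,0.0,-0.01],[0.0,0.0,0.42,0.0,0.0,-0.02],[0.01,0.01,0.45,0.0,0.0,-0.02],[0.01,0.01,0.41,0.0,0.0,-0.01],[0.0,0.0,0.32,0.0,0.0,-0.02],[0.01,0.01,0.19,0.0,0.0,-0.01]]
```

Emit:
play_rows:
  commands:
    - [0, 0, 0.19, 0, 0, -0.01]
    - [0.01, 0.01, 0.32, 0, 0, -0.01]
    - [0.01, 0.01, 0.42, 0, 0, -0.02]
    - [0.01, 0.01, 0.45, 0, 0, -0.02]
    - [0.01, 0.01, 0.41, 0, 0, -0.01]
    - [0, 0, 0.32, 0, 0, -0.02]
    - [0.01, 0.01, 0.19, 0, 0, -0.01]
    - [0, 0, 0.12, 0, 0, 0]
    - [0, 0, 0.12, 0, 0, 0]
    - [0, 0, 0, 0, 0, 0]

```text
t: 3.9
ee_pos: [0.4645, -0.3278, 0.0372]
tcp_rot: [[0.162, -0.987, -0.001], [-0.987, -0.162, 0.0], [-0.001, 0.001, -1.0]]
contact_force: [-1.0, -0.3, -0.5]
finger_gap: 0.585
finger_force: 0.0
```

Emit:
play_rows:
  commands:
    - [0, 0, 0, 0, 0, 0]
    - [0, 0, 0, 0, 0, 0]
    - [0, 0, 0, 0, 0, 0]
    - [0, 0, 0, 0, 0, 0]
    - [0, 0, 0, 0, 0, 0]
  jaw: 8

```text
t: 4.4
ee_pos: [0.4653, -0.3282, 0.0388]
tcp_rot: [[0.162, -0.987, 0.001], [-0.987, -0.162, -0.001], [0.001, -0.001, -1.0]]
contact_force: [-0.3, 1.5, 5.6]
finger_gap: 0.229
finger_force: 59.0
```

Emit:
play_rows:
  commands:
    - [0, 0, -0.1, 0, 0, 0]
    - [0, 0, -0.25, 0, 0, 0]
    - [0, 0, -0.45, 0, 0, 0]
    - [0, 0, -0.6, 0, 0, 0]
    - [0, 0, -0.65, 0, 0, 0]
    - [0, 0, -0.6, 0, 0, 0]
    - [0, 0, -0.45, 0, 0, 0]
    - [0, 0, -0.25, 0, 0, 0]
    - [0, 0, -0.1, 0, 0, 0]
    - [0, 0, 0, 0, 0, 0]

```text
t: 5.4
ee_pos: [0.4647, -0.3279, 0.2101]
tcp_rot: [[0.162, -0.987, -0.0], [-0.987, -0.162, 0.0], [-0.0, 0.0, -1.0]]
contact_force: [1.1, -0.3, -1.7]
finger_gap: 0.234
finger_force: 58.8
```

```bash
python3 - <<'E'
from plan import *
st(); plan([.407,.406,.211],20,189.2)
E
```

```text
5.4 [ 0.4647 -0.3279  0.2101] yaw -170.69 F [ 1.1 -0.3 -1.7] gap 19.9 ff 58.83804380893707
max 1.01
[[-0.32,-0.03,0.0,0.0,0.0,0.0],[-0.43,-0.03,0.0,0.0,0.0,0.0],[-0.55,-0.05,0.0,0.0,0.0,0.0],[-0.64,-0.05,0.0,0.0,0.0,0.0],[-0.75,-0.07,0.0,0.0,0.0,0.0],[-0.82,-0.07,0.0,0.0,0.0,0.0],[-0.9,-0.07,0.0,0.0,0.0,0.0],[-0.94,-0.08,0.0,0.0,0.0,0.0],[-0.98,-0.08,0.0,0.0,0.0,0.01],[-1.01,-0.09,-0.01,0.0,0.0,0.0],[-1.0,-0.08,0.0,0.0,0.0,0.0],[-0.98,-0.08,0.0,0.0,0.0,0.0],[-0.95,-0.08,0.0,0.0,0.0,0.0],[-0.89,-0.07,0.0,0.0,0.0,0.0],[-0.82,-0.07,0.0,0.0,0.0,0.0],[-0.75,-0.06,0.0,0.0,0.0,0.0],[-0.65,-0.06,0.0,0.0,0.0,0.0],[-0.54,-0.04,0.0,0.0,0.0,0.0],[-0.43,-0.04,0.0,0.0,0.0,0.0],[-0.32,-0.02,0.0,0.0,0.0,0.0]]
```

Emit:
play_rows:
  commands:
    - [-0.2, -0.02, 0, 0, 0, 0]
    - [-0.35, -0.03, 0, 0, 0, 0]
    - [-0.5, -0.04, 0, 0, 0, 0]
    - [-0.65, -0.05, 0, 0, 0, 0]
    - [-0.8, -0.07, 0, 0, 0, 0]
    - [-0.85, -0.07, 0, 0, 0, 0]
    - [-0.9, -0.07, 0, 0, 0, 0]
    - [-0.9, -0.08, 0, 0, 0, 0]
    - [-0.9, -0.08, 0, 0, 0, 0]
    - [-0.9, -0.08, 0, 0, 0, 0]
    - [-0.9, -0.08, 0, 0, 0, 0]
    - [-0.9, -0.08, 0, 0, 0, 0]
    - [-0.9, -0.08, 0, 0, 0, 0]
    - [-0.9, -0.07, 0, 0, 0, 0]
    - [-0.85, -0.07, 0, 0, 0, 0]
    - [-0.8, -0.07, 0, 0, 0, 0]
    - [-0.65, -0.05, 0, 0, 0, 0]
    - [-0.5, -0.04, 0, 0, 0, 0]
    - [-0.35, -0.03, 0, 0, 0, 0]
    - [-0.2, -0.02, 0, 0, 0, 0]

```text
t: 7.4
ee_pos: [0.4098, 0.3683, 0.2091]
tcp_rot: [[0.163, -0.987, -0.001], [-0.987, -0.163, -0.002], [0.001, 0.002, -1.0]]
contact_force: [0.9, -0.7, 0.0]
finger_gap: 0.228
finger_force: 58.8
```

Emit:
play_rows:
  commands:
    - [-0.2, -0.02, 0, 0, 0, 0]
    - [-0.2, -0.02, 0, 0, 0, 0]
    - [-0.2, -0.02, 0, 0, 0, 0]
    - [-0.1, 0, 0, 0, 0, 0]
    - [0, 0, 0, 0, 0, 0]
    - [0, 0, 0, 0, 0, 0]
    - [0, 0, 0, 0, 0, 0]

```text
t: 8.1
ee_pos: [0.408, 0.4022, 0.2105]
tcp_rot: [[0.161, -0.987, 0.0], [-0.987, -0.161, 0.0], [-0.0, -0.0, -1.0]]
contact_force: [0.7, -0.1, -0.9]
finger_gap: 0.232
finger_force: 58.8
```

```bash
python3 - <<'E'
from plan import *
from scipy.optimize import least_squares as L
st(); c,im=snap('wrist','w2.png')
for d in env.trace('wrist','jar')[:2]: print(d['p'],d['uv'],d['mask'].sum())
for d in env.pinpoint('wrist','jar')[:2]: print('pp',d['p'],d['uv'],onz(c,d['uv'],0))
for d in env.pinpoint('wrist','lid')[:2]: print('lid',d['p'],d['uv'])
print('pred',proj(c,[.422,.327,.062]))
E
```

```text
8.1 [0.408  0.4022 0.2105] yaw -170.71 F [ 0.7 -0.1 -0.9] gap 19.7 ff 58.83843719959259
0.91 [319.3, 87.8] 6757
pp 0.96 [321.0, 88.0] [0.4201475  0.32583902 0.        ]
lid 0.95 [317.9, 244.1]
pred [318.18564975  86.20863739]
```

View pics/w2.png

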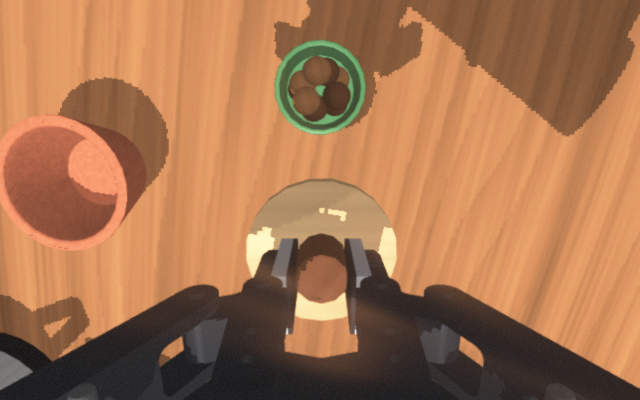

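The wrist picture shows the jar's mouth at [320,88] and the held lid's disc level and centred around [322,250].

```bash
python3 - <<'E'
from plan import *
from scipy.optimize import least_squares as L
c=cam('wrist'); im=cv2.imread('pics/w2.png'); s=env.state()
h=cv2.cvtColor(im,40); m=((h[...,0]>40)&(h[...,0]<90)&(h[...,1]>70)).astype(np.uint8); m[:30]=0;m[145:]=0;m[:,:260]=0;m[:,380:]=0
q=cv2.convexHull(max(cv2.findContours(m,0,1)[0],key=len))[:,0]
def fit(q,z,x0,r=None):
    P=np.array([onz(c,u,z)[:2] for u in q.astype(float)])
    f=L(lambda v:np.hypot(*(P-v[:2]).T)-v[2],[*x0,.034],loss='soft_l1',f_scale=.0005); return f.x,len(P)
print('jar',fit(q,.062,[.421,.327]))
b=onz(c,(319.5,87),.062); print('eyeball',b)
d=env.trace('wrist','lid')[0]['mask'].astype(np.uint8)
q=cv2.convexHull(max(cv2.findContours(d,0,1)[0],key=len))[:,0]; q=q[q[:,1]<300]; print(q.min(0),q.max(0))
for z in [.0228]: print('lid',fit(q,s['ee_pos'][2]-z,s['ee_pos'][:2]),s['ee_pos'])
E
```

```text
jar (array([0.42072494, 0.3282469 , 0.03342436]), 40)
eyeball [0.42092682 0.32752628 0.062     ]
[246 178] [395 277]
lid (array([0.40755802, 0.40216881, 0.03384266]), 28) [0.40795372 0.40226109 0.21046541]
```

```bash
python3 - <<'E'
from plan import *
plan([.421,.3277,.150],7,189.2)
E
```

```text
max 0.29
[[0.12,0.0,0.1,0.0,0.0,0.0],[0.22,0.0,0.17,0.0,0.0,0.0],[0.27,-0.01,0.22,0.0,0.0,0.0],[0.29,0.0,0.23,0.0,0.0,0.01],[0.28,0.0,0.22,0.0,0.0,0.0],[0.21,-0.01,0.17,0.0,0.0,0.0],[0.12,0.0,0.1,0.0,0.0,0.0]]
```

Emit:
play_rows:
  commands:
    - [0.12, 0, 0.1, 0, 0, 0]
    - [0.22, 0, 0.17, 0, 0, 0]
    - [0.27, -0.01, 0.22, 0, 0, 0]
    - [0.29, 0, 0.23, 0, 0, 0]
    - [0.28, 0, 0.22, 0, 0, 0]
    - [0.21, -0.01, 0.17, 0, 0, 0]
    - [0.12, 0, 0.1, 0, 0, 0]
    - [0, 0, 0.3, 0, 0, 0]
    - [0, 0, 0.3, 0, 0, 0]
    - [0, 0, 0.2, 0, 0, 0]
    - [0, 0, 0, 0, 0, 0]
    - [0, 0, 0, 0, 0, 0]

```text
t: 9.55
ee_pos: [0.4211, 0.3283, 0.1097]
tcp_rot: [[0.162, -0.987, -0.0], [-0.987, -0.162, -0.001], [0.001, 0.0, -1.0]]
contact_force: [0.1, -0.2, -0.8]
finger_gap: 0.231
finger_force: 58.8
```

```bash
python3 - <<'E'
from plan import *
st()
for n in ['scene','top','wrist']:
    c,im=snap(n,n+'3.png')
    for k in ['jar','lid']:
        for d in env.pinpoint(n,k)[:3]: print(n,k,round(d['p'],2),np.round(d['uv'],1))
    print(proj(c,[.421,.3277,0]),proj(c,[.421,.3277,.075]))
a=cv2.imread('pics/scene3.png')
cv2.imwrite('pics/s3.png',np.hstack([cv2.resize(a[110:250,380:510],None,fx=3,fy=3,interpolation=2),cv2.resize(cv2.imread('pics/wrist3.png')[100:400,120:500],(532,420))[:420]]))
E
```

```text
9.55 [0.4211 0.3283 0.1097] yaw -170.67 F [ 0.1 -0.2 -0.8] gap 19.7 ff 58.83856773376465
scene jar 0.69 [441.6 199.8]
scene lid 0.95 [188.5 162.1]
scene lid 0.93 [211.2 188.4]
scene lid 0.74 [446.5 183.3]
[442.9770989  201.18971585] [448.40149647 185.10168872]
top jar 0.64 [323.9 120.3]
top jar 0.4 [223.7 236.6]
top lid 0.71 [221.8 235.3]
top lid 0.65 [416.7 194. ]
top lid 0.6 [433.  256.8]
[225.0973528  235.85319809] [220.35371237 235.22971202]
wrist lid 0.71 [321.5 240.8]
[320.87264754 199.06530847] [320.59471156 240.24892491]
```

View pics/s3.png

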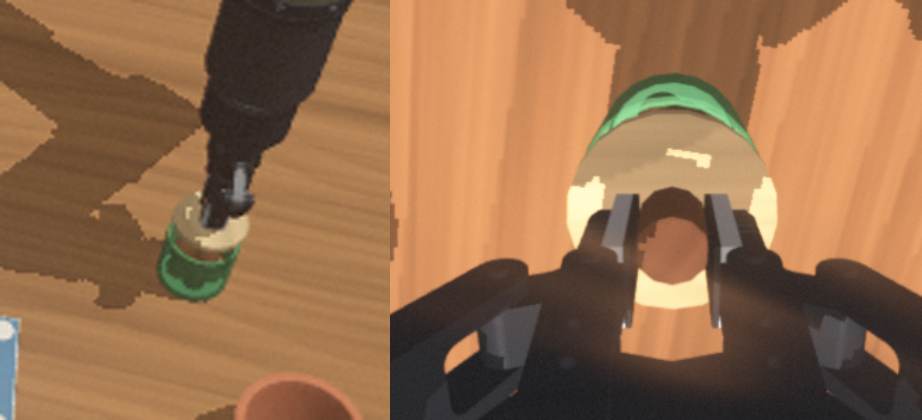

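The lid hangs just above the jar's rim, aligned in both views: lid at [446,183] in the scene picture and [321,241] in the wrist picture. Next I'll lower it slowly.

Emit:
play_rows:
  commands:
    - [0, 0.01, 0.06, 0, 0, 0]
    - [0, 0, 0.06, 0, 0, 0]
    - [0, 0, 0.05, 0, 0, 0]
    - [0, 0, 0.05, 0, 0, 0]
    - [0, 0, 0.04, 0, 0, 0]
    - [0, 0, 0.04, 0, 0, 0]
    - [0, 0, 0, 0, 0, 0]

```text
t: 10.7
ee_pos: [0.4205, 0.3279, 0.0944]
tcp_rot: [[0.162, -0.987, -0.0], [-0.987, -0.162, -0.0], [0.0, 0.0, -1.0]]
contact_force: [-0.2, -0.1, -0.4]
finger_gap: 0.233
finger_force: 58.8
```

Plug is in with no contact force; the last few mm remain.

Emit:
play_rows:
  commands:
    - [0, 0, 0.03, 0, 0, 0]
    - [0, 0, 0.03, 0, 0, 0]
    - [0, 0, 0.02, 0, 0, 0]
    - [0, 0, 0, 0, 0, 0]
    - [0, 0, 0, 0, 0, 0]

```text
t: 11.2
ee_pos: [0.4206, 0.328, 0.0908]
tcp_rot: [[0.162, -0.987, -0.0], [-0.987, -0.162, 0.0], [-0.0, 0.0, -1.0]]
contact_force: [0.0, -0.3, -0.2]
finger_gap: 0.232
finger_force: 59.0
```

Emit:
play_rows:
  commands:
    - [0, 0, 0.02, 0, 0, 0]
    - [0, 0, 0.01, 0, 0, 0]
    - [0, 0, 0, 0, 0, 0]

```text
t: 11.5
ee_pos: [0.4208, 0.3282, 0.0908]
tcp_rot: [[0.162, -0.987, 0.001], [-0.987, -0.162, 0.001], [-0.0, -0.001, -1.0]]
contact_force: [-3.7, -2.0, 6.8]
finger_gap: 0.233
finger_force: 59.4
```

Emit:
play_rows:
  commands:
    - [0, 0, 0, 0, 0, 0]
    - [0, 0, 0, 0, 0, 0]
    - [0, 0, 0, 0, 0, 0]
    - [0, 0, 0, 0, 0, 0]
  jaw: 50

```text
t: 11.9
ee_pos: [0.4206, 0.328, 0.0891]
tcp_rot: [[0.162, -0.987, -0.0], [-0.987, -0.162, -0.0], [0.0, 0.0, -1.0]]
contact_force: [-0.0, -0.7, 0.3]
finger_gap: 0.585
finger_force: 0.0
```

Emit:
play_rows:
  commands:
    - [0, 0, -0.1, 0, 0, 0]
    - [0, 0, -0.3, 0, 0, 0]
    - [0, 0, -0.5, 0, 0, 0]
    - [0, 0, -0.6, 0, 0, 0]
    - [0, 0, -0.5, 0, 0, 0]
    - [0, 0, -0.4, 0, 0, 0]
    - [0, 0, -0.2, 0, 0, 0]
    - [0, 0, 0, 0, 0, 0]

```text
t: 12.7
ee_pos: [0.421, 0.3285, 0.2216]
tcp_rot: [[0.162, -0.987, 0.002], [-0.987, -0.162, 0.003], [-0.002, -0.003, -1.0]]
contact_force: [0.6, 0.3, -0.4]
finger_gap: 0.585
finger_force: 0.0
```

```bash
python3 - <<'E'
from plan import *
st(); c,im=snap('wrist','w4.png'); c2,_=snap('scene','sc4.png')
for n in ['wrist','scene']:
  for k in ['jar','closed_jar','lid']:
    for d in env.pinpoint(n,k)[:2]: print(n,k,round(d['p'],2),d['uv'])
print(proj(c,[.421,.328,.052]),proj(c2,[.421,.328,.052]))
a=cv2.imread('pics/sc4.png')
cv2.imwrite('pics/s4.png',np.hstack([cv2.resize(a[130:230,395:495],(400,400),interpolation=2),cv2.resize(cv2.imread('pics/w4.png')[50:300,200:450],(400,400))]))
# front geometry: ledge/tape in scene & top
for n in ['scene','top']:
  c,_=snap(n,n+'5.png')
  for k,z in dict(tray_handle=.088,tray_front=.01,tape=0,ledge=0).items():
    for d in env.pinpoint(n,k)[:2]: print(n,k,round(d['p'],2),d['uv'],np.round(onz(c,d['uv'],z),4))
E
```

```text
12.7 [0.421  0.3285 0.2216] yaw -170.69 F [ 0.6  0.3 -0.4] gap 49.7 ff 0.0
wrist closed_jar 0.5 [127.9, 238.1]
wrist lid 0.55 [320.1, 181.6]
scene jar 0.84 [443.2, 201.0]
scene jar 0.19 [308.1, 201.5]
scene closed_jar 0.73 [238.9, 250.2]
scene closed_jar 0.7 [351.5, 249.1]
scene lid 0.73 [212.7, 191.4]
scene lid 0.7 [192.5, 159.3]
[321.12508687 180.30542284] [446.79390376 190.21200107]
scene tray_handle 0.57 [303.6, 234.5] [ 0.6981 -0.0037  0.088 ]
scene tray_handle 0.51 [305.7, 202.1] [ 0.5993 -0.0301  0.088 ]
scene tray_front 0.45 [238.4, 249.6] [ 0.7471 -0.1738  0.01  ]
scene tape 0.92 [306.3, 203.8] [ 0.5437 -0.049   0.    ]
scene ledge 0.84 [302.5, 235.2] [ 0.6487 -0.026   0.    ]
scene ledge 0.52 [440.0, 200.6] [0.4213 0.3192 0.    ]
top tray_handle 0.96 [331.6, 178.2] [ 0.606  -0.0268  0.088 ]
top tray_handle 0.3 [281.4, 131.5] [0.758  0.1372 0.088 ]
top tray_front 0.97 [331.4, 170.6] [ 0.6433 -0.027   0.01  ]
top tray_front 0.73 [367.5, 112.8] [ 0.8451 -0.1498  0.01  ]
top tape 0.55 [335.5, 203.9] [ 0.5312 -0.0417  0.    ]
top ledge 0.77 [332.9, 165.9] [ 0.6611 -0.0322  0.    ]
```

View pics/s4.png

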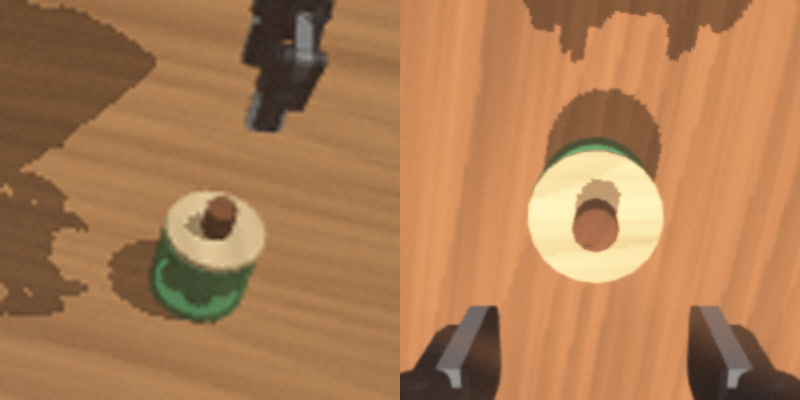

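The lid is seated and level on the jar and the fingers are clear of it, in both the scene crop and the wrist crop. Now the tray.

```bash
python3 - <<'E'
from plan import *
plan([.59,-.028,.215],15,189.2)
E
```

```text
max 0.69
[[0.23,-0.07,0.0,0.0,0.0,0.0],[0.34,-0.09,0.01,0.0,0.0,0.0],[0.43,-0.13,0.0,0.0,0.0,0.0],[0.52,-0.15,0.01,0.0,0.0,0.0],[0.6,-0.17,0.0,0.0,0.0,0.0],[0.64,-0.19,0.01,0.0,0.0,0.0],[0.68,-0.2,0.01,0.0,0.0,0.01],[0.69,-0.2,0.01,0.0,0.0,0.0],[0.68,-0.19,0.0,0.0,0.0,0.0],[0.65,-0.19,0.01,0.0,0.0,0.0],[0.59,-0.17,0.01,0.0,0.0,0.0],[0.52,-0.16,0.0,0.0,0.0,0.0],[0.43,-0.12,0.01,0.0,0.0,0.0],[0.34,-0.1,0.0,0.0,0.0,0.0],[0.23,-0.07,0.01,0.0,0.0,0.0]]
```

Emit:
play_rows:
  commands:
    - [0.23, -0.07, 0, 0, 0, 0]
    - [0.34, -0.09, 0.01, 0, 0, 0]
    - [0.43, -0.13, 0, 0, 0, 0]
    - [0.52, -0.15, 0.01, 0, 0, 0]
    - [0.6, -0.17, 0, 0, 0, 0]
    - [0.64, -0.19, 0.01, 0, 0, 0]
    - [0.68, -0.2, 0.01, 0, 0, 0]
    - [0.69, -0.2, 0.01, 0, 0, 0]
    - [0.68, -0.19, 0, 0, 0, 0]
    - [0.65, -0.19, 0.01, 0, 0, 0]
    - [0.59, -0.17, 0.01, 0, 0, 0]
    - [0.52, -0.16, 0, 0, 0, 0]
    - [0.43, -0.12, 0.01, 0, 0, 0]
    - [0.34, -0.1, 0, 0, 0, 0]
    - [0.23, -0.07, 0.01, 0, 0, 0]
    - [0, 0, 0, 0, 0, 0]
    - [0, 0, 0, 0, 0, 0]
    - [0, 0, 0, 0, 0, 0]
  jaw: 36

```text
t: 15.4
ee_pos: [0.5902, -0.0273, 0.2149]
tcp_rot: [[0.162, -0.987, 0.0], [-0.987, -0.162, 0.0], [-0.0, -0.0, -1.0]]
contact_force: [-0.3, 0.8, -1.0]
finger_gap: 0.419
finger_force: 0.0
```

```bash
python3 - <<'E'
from plan import *
st(); c,im=snap('wrist','w5.png')
for k,z in dict(tray_handle=.088,tray_front=.01,tape=0).items():
    for d in env.pinpoint('wrist',k)[:2]: print(k,round(d['p'],2),d['uv'],np.round(onz(c,d['uv'],z),4))
h=cv2.cvtColor(im,cv2.COLOR_RGB2HSV)
def line(m,z):
    n,l,s,_=cv2.connectedComponentsWithStats(m.astype(np.uint8)); 
    out=[]
    for i in np.argsort(-s[1:,4])[:2]+1:
        v,u=np.nonzero(l==i); P=np.array([onz(c,(a,b),z)[:2] for a,b in zip(u,v)]); mu=P.mean(0); d=np.linalg.svd(P-mu,full_matrices=False)[2][0]
        out.append((len(P),mu,d,np.ptp(P@d),np.degrees(np.arctan(d[1]/d[0])), u.mean(),v.mean()))
    return out
m=((h[...,0]<6)|(h[...,0]>174))&(h[...,1]>170)&(h[...,2]>90)
for o in line(m,0): print('tape',o)
for d in env.trace('wrist','tape')[:1]: print('tr',d['p'],line(d['mask'],0)[:1])
print('handle pred',proj(c,[.604,-.028,.088]))
E
```

```text
15.4 [ 0.5902 -0.0273  0.2149] yaw -170.66 F [-0.3  0.8 -1. ] gap 35.6 ff 0.0
tray_front 0.73 [386.2, 167.1] [ 0.5304 -0.0431  0.01  ]
tray_front 0.56 [267.3, 166.7] [ 0.6405 -0.0253  0.01  ]
tape 0.69 [386.3, 165.9] [ 0.5284 -0.0428  0.    ]
tape (3879, array([ 0.53572715, -0.08486674]), array([ 0.16156892, -0.98686143]), np.float64(0.2344193183676207), np.float64(-80.70202627857863), np.float64(388.00953854086106), np.float64(117.76411446249033))
tr 0.8 [(4186, array([ 0.5355961 , -0.08380144]), array([ 0.16186247, -0.98681333]), np.float64(0.23330569201275336), np.float64(-80.68498307757098), np.float64(387.9096989966555), np.float64(118.93621595795508))]
handle pred [301.809053   190.08575125]
```

View pics/w5.png

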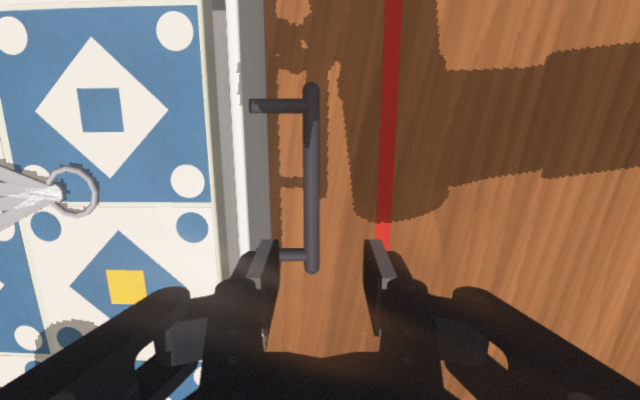

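The picture shows the bar upright at column 312 between rows 83 and 272, its middle at about [312,178]; the tape runs at column 388 and the panel is on the left.

```bash
python3 - <<'E'
from plan import *
c=cam('wrist'); g=cv2.cvtColor(cv2.imread('pics/w5.png'),6).astype(int)
for r in [130,150,200,225]:
    k=np.nonzero(g[r,295:330]<75)[0]+295; print(r,k.min(),k.max())
r=[onz(c,(312,v),.088) for v in (83,178,272)]; print(np.round(r,4), np.linalg.norm(r[0]-r[2]))
t=onz(c,(312,178),.088); print('current s of bar',t[:2]@[.9868,.1616])
plan([t[0],t[1],.15],6,189.2)
E
```

```text
130 303 319
150 304 319
200 304 304
225 305 318
[[ 0.6085 -0.1029  0.088 ]
 [ 0.5982 -0.038   0.088 ]
 [ 0.5865  0.0358  0.088 ]] 0.1404265886534706
current s of bar 0.5841630599189318
max 0.29
[[0.02,-0.01,0.13,0.0,0.0,0.0],[0.05,-0.02,0.23,0.0,0.0,0.01],[0.05,-0.03,0.29,0.0,0.0,0.0],[0.05,-0.03,0.29,0.0,0.0,0.0],[0.04,-0.02,0.23,0.0,0.0,0.01],[0.03,-0.01,0.13,0.0,0.0,0.0]]
```

```bash
python3 - <<'E'
from plan import *
plan([.598,-.034,.15],6,189.2)
plan([.598,-.034,.086],12,189.2)
E
```

```text
max 0.29
[[0.02,-0.01,0.13,0.0,0.0,0.0],[0.02,-0.03,0.23,0.0,0.0,0.01],[0.04,-0.03,0.29,0.0,0.0,0.0],[0.03,-0.02,0.29,0.0,0.0,0.0],[0.03,-0.03,0.23,0.0,0.0,0.01],[0.02,-0.01,0.13,0.0,0.0,0.0]]
max 0.29
[[0.01,-0.01,0.1,0.0,0.0,0.0],[0.01,0.0,0.16,0.0,0.0,0.0],[0.01,-0.01,0.21,0.0,0.0,0.0],[0.01,-0.02,0.25,0.0,0.0,0.01],[0.02,-0.01,0.28,0.0,0.0,0.0],[0.02,-0.02,0.29,0.0,0.0,0.0],[0.02,-0.01,0.29,0.0,0.0,0.0],[0.01,-0.01,0.28,0.0,0.0,0.0],[0.02,-0.02,0.25,0.0,0.0,0.01],[0.01,-0.01,0.2,0.0,0.0,0.0],[0.01,0.0,0.16,0.0,0.0,0.0],[0.01,-0.01,0.11,0.0,0.0,0.0]]
```

Emit:
play_rows:
  commands:
    - [0.02, -0.01, 0.13, 0, 0, 0]
    - [0.02, -0.03, 0.23, 0, 0, 0]
    - [0.04, -0.03, 0.29, 0, 0, 0]
    - [0.03, -0.02, 0.29, 0, 0, 0]
    - [0.03, -0.03, 0.23, 0, 0, 0]
    - [0.02, -0.01, 0.13, 0, 0, 0]
    - [0, 0, 0, 0, 0, 0]
    - [0, 0, 0, 0, 0, 0]

```text
t: 16.45
ee_pos: [0.5983, -0.0347, 0.1502]
tcp_rot: [[0.162, -0.987, 0.0], [-0.987, -0.162, -0.0], [0.0, -0.0, -1.0]]
contact_force: [1.0, -0.4, 0.6]
finger_gap: 0.423
finger_force: 0.0
```

```bash
python3 - <<'E'
from plan import *
st(); c,im=snap('wrist','w6.png'); cv2.imwrite('pics/w6c.png',im[:400,150:490,::-1])
print('pred bar mid',proj(c,[.598,-.034,.088]),proj(c,[.598,-.034,.088]+np.array([.1616,-.9868,0])*.05))
plan([.598,-.034,.086],8,189.2)
E
```

```text
16.45 [ 0.5983 -0.0347  0.1502] yaw -170.7 F [ 1.  -0.4  0.6] gap 35.9 ff 0.0
pred bar mid [320.41370871 224.45888348] [320.46022712 133.69874626]
max 0.22
[[0.0,0.0,0.09,0.0,0.0,0.0],[0.0,0.0,0.15,0.0,0.0,0.0],[0.0,0.0,0.19,0.0,0.0,0.0],[-0.01,0.0,0.22,0.0,0.0,0.01],[0.0,0.0,0.21,-0.01,0.0,0.0],[0.0,0.01,0.2,0.0,0.0,0.0],[0.0,0.0,0.14,0.0,0.0,0.0],[0.0,0.0,0.09,0.0,0.0,0.0]]
```

View pics/w6c.png

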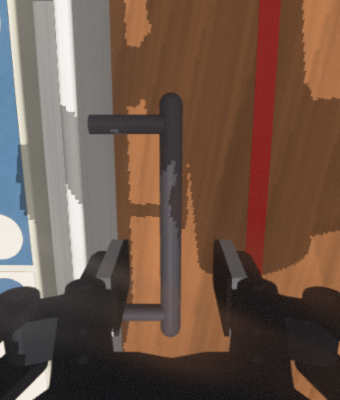

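The bar is centred between the fingers at column 321, its middle at about row 220.

Emit:
play_rows:
  commands:
    - [0, 0, 0.09, 0, 0, 0]
    - [0, 0, 0.15, 0, 0, 0]
    - [0, 0, 0.19, 0, 0, 0]
    - [0, 0, 0.22, 0, 0, 0]
    - [0, 0, 0.21, 0, 0, 0]
    - [0, 0, 0.2, 0, 0, 0]
    - [0, 0, 0.14, 0, 0, 0]
    - [0, 0, 0.09, 0, 0, 0]
    - [0, 0, 0, 0, 0, 0]
  jaw: 31

```text
t: 17.4
ee_pos: [0.5958, -0.036, 0.086]
tcp_rot: [[0.161, -0.987, -0.005], [-0.987, -0.161, -0.002], [0.002, 0.005, -1.0]]
contact_force: [-16.1, -4.4, 8.4]
finger_gap: 0.361
finger_force: 0.0
```

Emit:
play_rows:
  commands:
    - [0, 0, 0, 0, 0, 0]
    - [0, 0, 0, 0, 0, 0]
    - [0, 0, 0, 0, 0, 0]
    - [0, 0, 0, 0, 0, 0]
    - [0, 0, 0, 0, 0, 0]
  jaw: 2

```text
t: 17.9
ee_pos: [0.5985, -0.0347, 0.0853]
tcp_rot: [[0.162, -0.987, 0.001], [-0.987, -0.162, -0.0], [0.0, -0.001, -1.0]]
contact_force: [4.2, -2.2, -1.2]
finger_gap: 0.12
finger_force: 58.4
```

Emit:
play_rows:
  commands:
    - [0, 0.02, 0, 0, 0, 0]
    - [0, 0.04, 0, 0, 0, 0]
    - [0, 0.06, 0, 0, 0, 0]
    - [0, 0.08, 0, 0, 0, 0]
    - [0, 0.1, 0, 0, 0, 0]
    - [0, 0.12, 0, 0, 0, 0]
    - [0, 0.14, 0, 0, 0, 0]
    - [0, 0.14, 0, 0, 0, 0]
    - [0, 0.14, 0, 0, 0, 0]
    - [0, 0.14, 0, 0, 0, 0]
    - [0, 0.14, 0, 0, 0, 0]
    - [0, 0.14, 0, 0, 0, 0]
    - [0, 0.14, 0, 0, 0, 0]
    - [0, 0.14, 0, 0, 0, 0]
    - [0, 0.12, 0, 0, 0, 0]
    - [0, 0.1, 0, 0, 0, 0]
    - [0, 0.08, 0, 0, 0, 0]
    - [0, 0.06, 0, 0, 0, 0]
    - [0, 0.04, 0, 0, 0, 0]
    - [0, 0.02, 0, 0, 0, 0]

```text
t: 19.9
ee_pos: [0.5018, -0.0502, 0.0853]
tcp_rot: [[0.162, -0.987, 0.002], [-0.987, -0.162, 0.001], [-0.0, -0.002, -1.0]]
contact_force: [8.9, -3.0, -3.2]
finger_gap: 0.115
finger_force: 58.4
```

```bash
python3 - <<'E'
from plan import *
st(); s=env.state(); print('TCP s',np.array(s['ee_pos'])[:2]@[.9868,.1616])
for n in ['wrist','top']:
  c,im=snap(n,n+'7.png')
  for k,z in dict(tray_handle=.088,tray_front=.01,tape=0).items():
    for d in env.pinpoint(n,k)[:2]:
      P=onz(c,d['uv'],z); print(n,k,round(d['p'],2),np.round(d['uv'],1),np.round(P,4),'s',P[:2]@[.9868,.1616])
  cv2.imwrite('pics/x'+n+'.png',im[...,::-1])
a=cv2.imread('pics/wrist7.png'); b=cv2.imread('pics/top7.png')
cv2.imwrite('pics/x7.png',np.vstack([cv2.resize(a[0:230,200:520],(640,460))[160:],cv2.resize(b[150:225,250:410],(640,300),interpolation=2)]))
E
```

```text
19.9 [ 0.5018 -0.0502  0.0853] yaw -170.69 F [ 8.9 -3.  -3.2] gap 9.8 ff 58.401530385017395
TCP s 0.48708456939065325
wrist tray_handle 0.7 [318.5 281.9] [ 0.502 -0.049  0.088] s 0.4874586254860926
wrist tray_handle 0.24 [250.6 214.1] [ 0.5307 -0.0719  0.088 ] s 0.5121074393329992
wrist tray_front 0.92 [251.7 216.8] [ 0.542 -0.043  0.01 ] s 0.5278943513806976
wrist tape 0.88 [274.4 213.3] [ 0.5298 -0.044   0.    ] s 0.515706432977078
top tape 0.23 [445.7 166.2] [ 0.6633 -0.4179  0.    ] s 0.5869990310478466
```

View pics/x7.png

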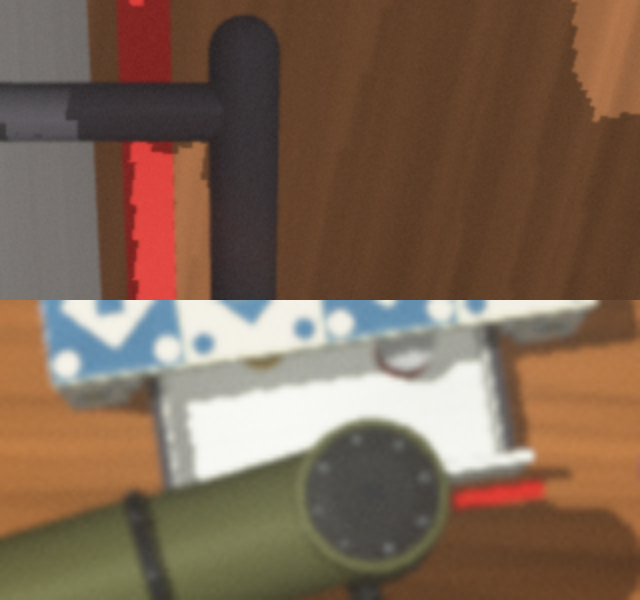

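The wrist crop shows the panel's lower edge at about column 250 and the tape's middle at about column 276 (row 205), so the face is still short of the tape.

```bash
python3 - <<'E'
from plan import *
c=cam('wrist'); n=np.array([.9868,.1616]); im=cv2.imread('pics/wrist7.png'); h=cv2.cvtColor(im,40)
for r in (190,205,220):
    red=np.nonzero(((h[r,:,0]<7)|(h[r,:,0]>173))&(h[r,:,1]>160)&(h[r,:,2]>70))[0]; red=red[(red>255)&(red<300)]
    gray=np.nonzero(h[r,200:262,1]<60)[0].max()+200.5
    t=[onz(c,(u,r),0)[:2]@n for u in (red.min()-.5,red.max()+.5)]; f=onz(c,(gray,r),.01)[:2]@n
    print(r,red.min(),red.max(),gray,np.round(t,4),'face',round(f,4),'remain',f-np.mean(t))
for d in env.trace('wrist','tape')[:1]:
    v,u=np.nonzero(d['mask']); print(onz(c,(u.mean(),v.mean()),0)[:2]@n)
E
```

```text
190 262 286 248.5 [0.5232 0.5079] face 0.529 remain 0.013485569721949364
205 263 287 249.5 [0.5229 0.5075] face 0.5289 remain 0.01366797040133827
220 263 287 249.5 [0.5233 0.5077] face 0.5294 remain 0.013829451404685722
0.5153630585362355
```

Emit:
play_rows:
  commands:
    - [0, 0.02, 0, 0, 0, 0]
    - [0, 0.04, 0, 0, 0, 0]
    - [0, 0.05, 0, 0, 0, 0]
    - [0, 0.05, 0, 0, 0, 0]
    - [0, 0.05, 0, 0, 0, 0]
    - [0, 0.04, 0, 0, 0, 0]
    - [0, 0.02, 0, 0, 0, 0]
    - [0, 0, 0, 0, 0, 0]
    - [0, 0, 0, 0, 0, 0]
    - [0, 0, 0, 0, 0, 0]

```text
t: 21.35
ee_pos: [0.4887, -0.0523, 0.0853]
tcp_rot: [[0.162, -0.987, 0.002], [-0.987, -0.162, 0.001], [-0.0, -0.002, -1.0]]
contact_force: [7.6, -1.5, -3.4]
finger_gap: 0.115
finger_force: 58.4
```

```bash
python3 - <<'E'
from plan import *
st(); s=env.state(); n=np.array([.9868,.1616]); print('TCP s',np.array(s['ee_pos'])[:2]@n,'yaw,F',s['contact_force'])
c,im=snap('wrist','w8.png'); h=cv2.cvtColor(im,cv2.COLOR_RGB2HSV)
for k,z in dict(tray_front=.01,tape=0).items():
    for d in env.pinpoint('wrist',k)[:2]:
      P=onz(c,d['uv'],z); print(k,round(d['p'],2),np.round(d['uv'],1),'s',P[:2]@n)
for r in (100,190,205,220):
    red=np.nonzero(((h[r,:,0]<7)|(h[r,:,0]>173))&(h[r,:,1]>160)&(h[r,:,2]>70))[0]; red=red[(red>235)&(red<300)]
    if len(red): print(r,red.min(),red.max(),onz(c,(red.max()+.5,r),0)[:2]@n+.0077)
env.read_camera('scene')
for k in ['jar','lid','closed_jar','mill','tin_a','tin_b','spoons']:
    print(k,[(round(d['p'],2),np.round(d['uv'])) for d in env.pinpoint('scene',k)[:4]])
E
```

```text
21.35 [ 0.4887 -0.0523  0.0853] yaw -170.68 F [ 7.6 -1.5 -3.4] gap 9.8 ff 58.41639518737793
TCP s 0.4737802504174511 yaw,F [ 7.62182267 -1.49605103 -3.42630378]
tray_front 0.81 [252.2 219.4] s 0.514383823653459
tape 0.92 [253.  214.8] s 0.5157920034028567
100 245 261 0.5153768403154761
190 250 264 0.5156746092711556
205 250 265 0.5154381784577169
220 251 265 0.5158278490765975
jar [(0.64, array([440., 199.])), (0.58, array([312., 170.]))]
lid [(0.81, array([230., 134.])), (0.8, array([446., 192.])), (0.76, array([188., 162.])), (0.6, array([214., 189.]))]
closed_jar [(0.88, array([351., 250.]))]
mill [(0.89, array([239., 246.]))]
tin_a []
tin_b []
spoons [(0.57, array([291., 252.]))]
```

```bash
python3 -c "
from cell import env
print(env.hand_in())"
```

```text
the job is handed in; nothing more can be done
None
```

I handed the job in at about 21 s of the 58 s allowed: the lid is seated level on the jar and let go, and the tray is still held by its bar with the panel face within about 1 mm of the tape's middle. The jar, mill, closed jar and spoons showed no visible shift in the last scene picture. The gripper touched something fixed or on the tray at about 16 N while going down to the handle, under the 40 N limit. I did not confirm that the tins were upright: the last check could not see them, though the tray was drawn slowly.

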